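Read the air receiver's pressure with the push-on gauge

ROBOT

A 6-joint arm with a two-finger parallel gripper is mounted at the origin on the work surface. World frame = base frame: x ahead of the robot, y to its left, z up, the work surface at z = 0. Lengths are in m, angles in rad, forces in N, time in s.
With the tool pointing down it reaches from about 0.325 to 0.775 m from the base axis. Payload 5.5 kg.
Tool frame: the origin (TCP) lies between the finger pads; the fingertips stand 8 mm ahead of it and the grasp point (between the pads) lies 11 mm behind it (tcp_to_tips is the distance from the TCP to the fingertips, in m); z points along the fingers, y is the direction in which the jaws open and shut (so a half turn about z gives the same grasp; the last joint's range is limited). The gripper opens to 88 mm and grips with 3 to 60 N. Pads are 20 mm wide; open, the fingers measure 115 mm over their backs; the gripper's body (75 mm by 178 mm) begins 61 mm behind the grasp point.
Start: joints at [-1.312, 0.091, 1.231, -0, 1.82, -0.057], TCP at [0.186, -0.57, 0.197] pointing down, gripper open.
Joint ranges: [-2.87, 2.87], [-0.86, 2.18], [0.17, 2.46], [-1.51, 4.65], [0.06, 2.69], [-2.65, 2.65]. Speed limits (rad/s): [2.57, 2.57, 3.01, 3.14, 3.14, 3.14].

INTERFACE

Orientations are given as a unit quaternion [w, x, y, z].
In Python, from bench import * gives the robot as it stands. Calls block until the motion is done:
- move_to(position, orientation): joint-space move of the TCP to a pose.
- move_l(position, speed=0.15, orientation=None): straight line of the TCP; orientation=None keeps the orientation; speed is the mean speed in m/s.
- movej(angles): joint-space move.
- gripper_open() and close(): open the fingers fully, or close them until they stop; the grip force is fixed at half the most.
- hold(seconds).
- inverse_kinematics(position, orientation): joint angles nearest the present ones, or None.
- state(): the state.
- get_image(name): name is "side" or "top"; returns a dict with "frame" (384x512x3 uint8, blue, green, red), "depth" (384x512 float32, m along the optical axis (not along the pixel's ray), 0 where there is no reading), "camera_matrix" (3x3 intrinsics, pixels), "k1" (the pictures are not rectified: a ray, as slopes to the right and down, at radius r is drawn at 1 + k1 r^2 times it, then the intrinsics apply), "view" (4x4, takes a point from world to camera coordinates). Camera axes: x right, y up, looking along -z (the intrinsics and any distortion apply to the point x, -y, -z); pixel columns grow to the right and rows downward; lengths in m; the calibration is good to about 2 mm. A picture is of the moment at which its call begins.
A pose or a line that the arm cannot do raises IKError and nothing moves.
- job_done(): hands the job in, once; it reports no verdict.
The state is a dict: "time": time; "joint_pos": joint angles; "dq": joint speeds; "joint_torque": joint torques, N m; "ee_pos": TCP position; "ee_rot": TCP orientation; "ft_force": force on the tool from outside, world axes, zero at the start; "moment": the same for the moment, N m; "finger_gap": finger opening in m.
Only numpy, scipy, OpenCV 4.12 (cv2) and the standard library are available. Lean on these libraries where they do the work, as an engineer would, in place of code of your own. Each camera call takes 0.05 s, during which the arm holds its last target.

TASK

Check the pressure of the air receiver: take the push-on gauge from its tray, set its bell over the slim valve stem of the receiver and press it straight down until it is fully home on the block, and hold it there for about a second so that the reading rod is pushed out. Then lift the gauge off and stand it back upright on the floor of its tray.

Things in the scene. Friction and masses are not known exactly. Their poses are not given: they have to be found in the camera images.
- gauge_grip (a point): Loose steel gauge, upright in the black tray, 0.2 kg, round about its z (up). Open bell below: 52 mm outside, 46 inside, 41 tall. Above it a dark barrel 30 mm across, 43 tall, gripped by its sides. Point on the axis, 64 mm above the bell's rim, 20 mm below the barrel's top. A white rod cap stands 3 mm above the barrel and rises up to 22 mm more in use: leave it room.
- valve_seat (a point): Middle of the top (84 mm square, level) of the grey block on a lying 80 mm aluminium cylinder, fixed. A slim brass stem, 12 mm across, 34 tall, stands here; it sinks under 6 to 13 N (hidden pressure). Home = bell's rim on the block: grip point 64 mm above this point; 17 mm side play. Block top is 100 mm above the bench. The twin with a low 30 mm hexagon plug is not wanted.
- rod (a joint): How far the gauge's rod stands out, in m: 0 at rest, about 0.008 to 0.018 with the gauge fully home, by the pressure. In the bell it ends in a 42 mm disc, 8 mm above the rim, which the stem pushes up. A spring returns it to 0 when the gauge is lifted off.
- tray_floor (a point): Middle of the inner floor, 4 mm above the bench, of the gauge's black square tray: fixed, 120 mm outside, 112 inside, rim 10 mm above this floor; z up, x and y along its sides. A gauge standing here has its grip point 64 mm above this point.
Not all that is in view belongs to the job. What is shaped like the part that bears gauge_grip but yellow is not meant.

How it is judged:
On the way:
1. the gauge is held home on the valve stem for 0.4 s: rim within 5 mm of the block, within 20 mm of the stem's middle and 10 degrees of upright, rod over 6 mm out (horizontal distance between gauge_grip and valve_seat below 0.02 m and z of gauge_grip in the frame of valve_seat below 0.069 m and angle between gauge_grip's own z axis and vertical below 0.175 rad and value of joint rod above 0.006 m), for 0.4 s.
At the end, for the whole second after the job is handed in: The gauge stands upright (within 6 degrees) on the floor of its tray, its grip point 58 to 68 mm above that floor and within 45 mm of the tray's middle, with its rod back in (under 3 mm) (horizontal distance between gauge_grip and tray_floor below 0.045 m and z of gauge_grip in the frame of tray_floor between 0.058 and 0.068 m and angle between gauge_grip's own z axis and vertical below 0.1 rad and value of joint rod below 0.003 m); the robot touches nothing.
It also fails if it takes over 64 s, if anything falls off the work surface, if the arm or the gripper's body presses on something with over 40 N, if the wrist force passes 120 N, or if a joint passes its speed limit or range.

## Working session

There is one attempt and no reset: what is moved stays moved. The work goes in short steps, each a Python script; the robot and the scene stay as the last script left them, time stands still between calls to the robot, and variables do not carry over. Pictures are saved under pics/ and viewed, and the job is handed in when it is done.

```bash
ls; mkdir -p pics; python3 - <<'E'
from bench import *
import cv2, numpy as np
s=state(); print(s)
for n in("side","top"):
    im=get_image(n); cv2.imwrite(f"pics/{n}0.png",im["frame"]); np.savez(f"{n}0.npz",**im)
    print(n,im["camera_matrix"],im["k1"],im["view"])
E
```

```text
pics
{'time': 0.0, 'joint_pos': array([-1.31172904e+00,  9.18326383e-02,  1.23184838e+00,  3.79551499e-05,
        1.81983003e+00, -5.66687464e-02]), 'dq': array([ 0.00145465,  0.00167754, -0.00054282, -0.00096707,  0.000251  ,
       -0.00090476]), 'joint_torque': array([-1.14102957e-03, -4.46447754e+01, -4.06447005e+01,  6.97049825e-02,
        2.92518554e-02, -1.42041035e-04]), 'ee_pos': array([ 0.18624935, -0.569993  ,  0.19554383]), 'ee_rot': array([-9.56145893e-04,  9.87563516e-01,  1.57217624e-01, -7.86017251e-05]), 'ft_force': array([0.43137005, 0.56847599, 0.22575688]), 'moment': array([-0.01221577, -0.01532653, -0.00476275]), 'finger_gap': 0.08780270039942788}
side [[361.30500361   0.         252.01401843]
 [  0.         361.30500361 189.44214869]
 [  0.           0.           1.        ]] -0.005585313723147111 [[ 0.98808953 -0.15367535  0.0079354  -0.55392594]
 [ 0.08802007  0.60673872  0.79001303 -0.13660671]
 [-0.12622025 -0.77990513  0.61303869 -0.71029425]
 [ 0.          0.          0.          1.        ]]
top [[434.87997821   0.         252.21786077]
 [  0.         434.87997821 194.07868113]
 [  0.           0.           1.        ]] -0.14446462627739023 [[-1.82390820e-02 -9.99833610e-01 -2.96001750e-04  2.63303645e-03]
 [ 9.86095747e-01 -1.80373808e-02  1.65196337e-01 -5.49892821e-01]
 [-1.65174189e-01  2.72114347e-03  9.86260657e-01 -1.01185525e+00]
 [ 0.00000000e+00  0.00000000e+00  0.00000000e+00  1.00000000e+00]]
```

View pics/side0.png

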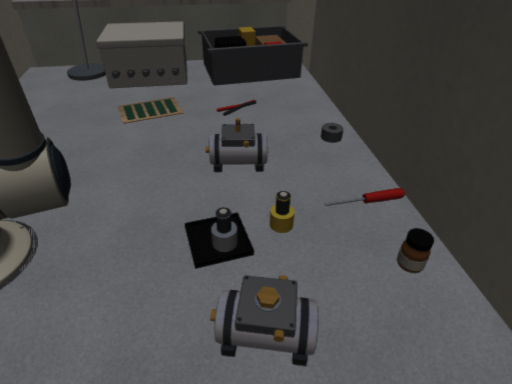

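View pics/top0.png

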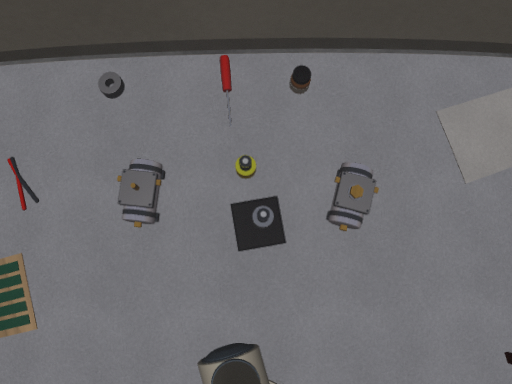

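The side view shows the steel gauge at about (224,232) in the black tray, with the yellow decoy at (282,212). The slim-stem receiver is at (238,135) and the hex-plug twin at (268,300). In the top view the gauge is at (263,215), the tray around (258,223), the stem at (136,187) and the hex plug at (357,192). I'll crop in next to get features for measuring.

```bash
cat > h.py <<'E'
import numpy as np, cv2
def ray(im,uv):
    K=im["camera_matrix"];k1=float(im["k1"]);V=im["view"]
    d=np.array([(uv[0]-K[0,2])/K[0,0],(uv[1]-K[1,2])/K[1,1]])
    s=d.copy()
    for _ in range(30): s=d/(1+k1*(s@s))
    c=np.array([s[0],-s[1],-1.0])
    R=V[:3,:3];t=V[:3,3]
    return -R.T@t, R.T@c      # origin, dir (depth 1)
def on_z(im,uv,z):
    o,d=ray(im,uv); return o+d*(z-o[2])/d[2]
def tri(i1,u1,i2,u2):
    o1,d1=ray(i1,u1);o2,d2=ray(i2,u2);d1=d1/np.linalg.norm(d1);d2=d2/np.linalg.norm(d2)
    a=np.linalg.lstsq(np.c_[d1,-d2],o2-o1,rcond=None)[0]
    p,q=o1+a[0]*d1,o2+a[1]*d2
    return (p+q)/2,np.linalg.norm(p-q)
def dep(im,uv):
    o,d=ray(im,uv); return o+d*im["depth"][int(round(uv[1])),int(round(uv[0]))]
def proj(im,p):
    c=im["view"][:3,:3]@p+im["view"][:3,3]; s=np.array([c[0],-c[1]])/-c[2]
    s=s*(1+float(im["k1"])*(s@s)); K=im["camera_matrix"]
    return np.array([K[0,0]*s[0]+K[0,2],K[1,1]*s[1]+K[1,2]])
def load(f): return dict(np.load(f))
E
python3 - <<'E'
from h import *
S=load("side0.npz");T=load("top0.npz")
def crop(im,x,y,w,h,f): return cv2.resize(np.clip(im["frame"][y:y+h,x:x+w]*1.6,0,255).astype(np.uint8),None,fx=f,fy=f,interpolation=cv2.INTER_NEAREST)
a=crop(S,180,180,80,90,5);b=crop(S,195,110,80,90,5)
c=crop(T,220,180,80,90,5);d=crop(T,100,145,80,90,5)
cv2.imwrite("pics/cs.png",np.hstack([a,b]));cv2.imwrite("pics/ct.png",np.hstack([c,d]))
E
```

```text
(no output)
```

View pics/cs.png

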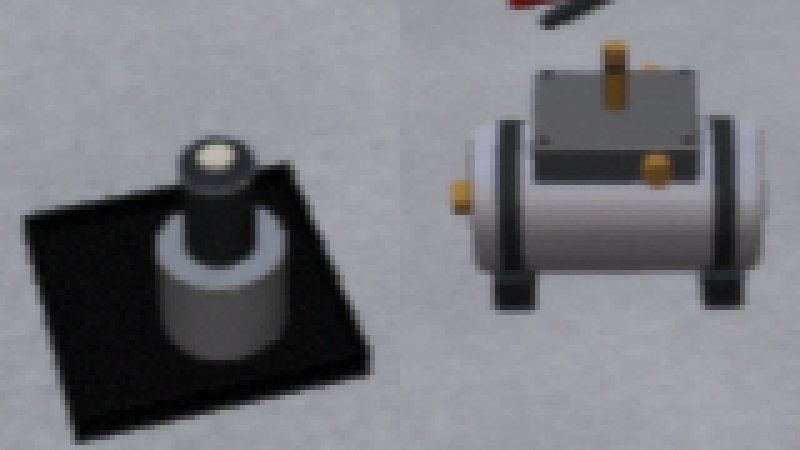

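View pics/ct.png

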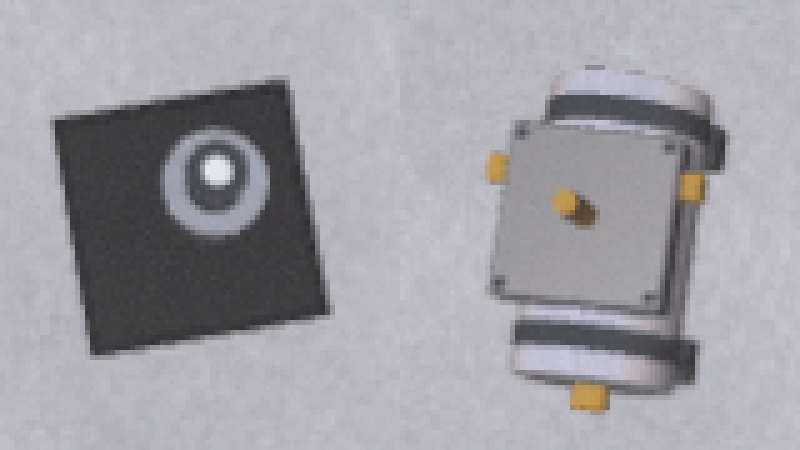

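The crops show the cap's centre at side (222.5,211) and top (263,213.5). The stem's top is at side (237.5,119) and top (132.7,185), with the block corners clear in both. I'll measure these with masks and two-view triangulation.

```bash
cat > m.py <<'E'
from h import *
def cap(im,x,y,w,h,th):
    g=im["frame"][y:y+h,x:x+w].min(2).astype(float); wt=np.clip(g-th,0,None)
    n,l,st,c=cv2.connectedComponentsWithStats((wt>0).astype(np.uint8)); 
    i=1+np.argmax([ (wt*(l==k)).sum() for k in range(1,n)]); wt*=(l==i)
    yy,xx=np.mgrid[:h,:w]; return np.array([x+(xx*wt).sum()/wt.sum(),y+(yy*wt).sum()/wt.sum()]),int((l==i).sum())
def quad(mask):
    cs,_=cv2.findContours(mask.astype(np.uint8),cv2.RETR_EXTERNAL,cv2.CHAIN_APPROX_NONE); c=cv2.convexHull(max(cs,key=cv2.contourArea))
    return cv2.approxPolyN(c,4).reshape(-1,2) if hasattr(cv2,"approxPolyN") else cv2.boxPoints(cv2.minAreaRect(c))
E
python3 - <<'E'
from m import *
S=load("side0.npz");T=load("top0.npz")
a,na=cap(S,214,203,18,15,110);b,nb=cap(T,255,206,18,16,130)
print("cap",a,na,b,nb,tri(S,a,T,b))
# tray: black mask
f=T["frame"].max(2); m=np.zeros_like(f); m[190:255,225:292]=f[190:255,225:292]<70
m=cv2.morphologyEx(m,cv2.MORPH_CLOSE,np.ones((3,3)))
q=quad(m); P=np.array([on_z(T,p,0.014)[:2] for p in q.astype(float)]); print("tray",q.tolist(),P.round(4).tolist(),"c",P.mean(0), "sides",np.linalg.norm(P-np.roll(P,1,0),axis=1))
f=S["frame"].max(2)
m=np.zeros_like(f); m[200:275,180:260]=f[200:275,180:260]<35
qs=quad(m);print("side tray",qs.tolist())
for p in qs.astype(float): print(on_z(S,p,0.014).round(4),on_z(S,p,0).round(4))
# stem orange tops
for n,im,(x,y,w,h) in (("S",S,(228,114,20,22)),("T",T,(126,178,20,18))):
    hsv=cv2.cvtColor(im["frame"],cv2.COLOR_BGR2HSV)[y:y+h,x:x+w]
    mm=((hsv[...,1]>110)&(hsv[...,2]>40))
    print(n,"stem V"); print(np.where(mm,hsv[...,2],0))
for u in((130,195),(145,195),(150,180)): print("blockdepth",dep(T,u).round(4))
E
```

```text
Traceback (most recent call last):
  File "m.py", line 5, in cap
    i=1+np.argmax([ (wt*(l==k)).sum() for k in range(1,n)]); wt*=(l==i)
        ~~~~~~~~~^^^^^^^^^^^^^^^^^^^^^^^^^^^^^^^^^^^^^^^^^^
ValueError: attempt to get argmax of an empty sequence
```

```bash
sed -i 's/g=im\["frame"\]\[y:y+h,x:x+w\].min(2).astype(float); /g=im["frame"][y:y+h,x:x+w].min(2).astype(float); th=th if th else 0.6*g.max(); /' m.py
cat > r.py <<'E'
from m import *
S=load("side0.npz");T=load("top0.npz")
a,na=cap(S,214,203,18,15,0);b,nb=cap(T,255,206,18,16,0)
print("cap",a,na,b,nb,tri(S,a,T,b))
f=T["frame"].max(2); print("bench",np.median(f)); m=np.zeros_like(f); m[190:255,225:292]=f[190:255,225:292]<55
m=cv2.morphologyEx(m,cv2.MORPH_CLOSE,np.ones((3,3)))
q=quad(m); P=np.array([on_z(T,p,0.014)[:2] for p in q.astype(float)]); print("tray",q.tolist(),P.round(4).tolist(),"c",P.mean(0), "sides",np.linalg.norm(P-np.roll(P,1,0),axis=1))
f=S["frame"].max(2)
m=np.zeros_like(f); m[200:275,180:260]=f[200:275,180:260]<20
qs=quad(m);print("side tray",qs.tolist())
for p in qs.astype(float): print(on_z(S,p,0.014).round(4),on_z(S,p,0).round(4))
for n,im,(x,y,w,h) in (("S",S,(228,114,20,22)),("T",T,(126,178,20,18))):
    hsv=cv2.cvtColor(im["frame"],cv2.COLOR_BGR2HSV)[y:y+h,x:x+w]
    mm=((hsv[...,1]>110)&(hsv[...,2]>40))
    print(n,"stem V",x,y); print(np.where(mm,hsv[...,2],0)[:, ::1])
for u in((130,195),(145,195),(150,180)): print("blockdepth",dep(T,u).round(4))
E
python3 r.py
```

```text
cap [221.80967953 205.85971223] 117 [262.98893046 213.64686623] 33 (array([ 0.49580273, -0.03098683,  0.10169541]), np.float64(0.0021981801022085408))
bench 120.0
tray [[285, 242], [238, 250], [230, 204], [277, 196]] [[0.4339, -0.0862], [0.4164, 0.03], [0.5311, 0.0484], [0.5491, -0.0695]] c [ 0.48261133 -0.01929991] sides [0.11649863 0.11747225 0.11614494 0.11930271]
side tray [[255, 253], [195, 267], [185, 223], [237, 213]]
[ 0.5541 -0.0793  0.014 ] [ 0.5563 -0.0668  0.    ]
[ 0.4366 -0.0974  0.014 ] [ 0.4357 -0.0854  0.    ]
[0.4191 0.0273 0.014 ] [0.4177 0.0426 0.    ]
[0.5335 0.0433 0.014 ] [0.5351 0.059  0.    ]
S stem V 228 114
[[ 0  0  0  0  0  0  0  0  0  0  0  0  0  0  0  0  0  0  0  0]
 [ 0  0  0  0  0  0  0  0  0  0  0  0  0  0  0  0  0  0  0  0]
 [ 0  0  0  0  0  0  0  0  0  0  0  0  0  0  0  0  0  0  0  0]
 [ 0  0  0  0  0  0  0  0  0  0  0  0  0  0  0  0  0  0  0  0]
 [ 0  0  0  0  0  0  0  0  0  0  0  0  0  0  0  0  0  0  0  0]
 [ 0  0  0  0  0  0  0  0 90 93 92 90  0  0  0  0  0  0  0  0]
 [ 0  0  0  0  0  0  0  0 61 67 63 61  0  0  0  0  0  0  0  0]
 [ 0  0  0  0  0 
[... 1878 characters left out ...]
0]
 [  0   0   0   0   0   0   0   0   0   0   0   0   0   0   0   0   0   0
    0   0]
 [  0   0   0   0   0   0   0   0   0   0   0   0   0   0   0   0   0   0
    0   0]
 [  0   0   0   0   0   0   0   0   0   0   0   0   0   0   0   0   0   0
    0   0]
 [  0   0   0   0   0   0   0   0   0   0   0   0   0   0   0   0   0   0
    0   0]
 [  0   0   0   0   0   0   0   0   0   0   0   0   0   0   0   0   0   0
    0   0]
 [  0   0   0   0   0   0   0   0   0   0   0   0   0   0   0   0   0   0
    0   0]
 [  0   0   0   0   0   0   0   0   0   0   0   0   0   0   0   0   0   0
    0   0]]
blockdepth [0.5441 0.2782 0.0984]
blockdepth [0.5428 0.2416 0.1018]
blockdepth [0.5776 0.23   0.1041]
```

```bash
cat > r2.py <<'E'
from m import *
S=load("side0.npz");T=load("top0.npz")
a,na=cap(S,217,206,12,10,0);b,nb=cap(T,255,206,18,16,0)
c,e=tri(S,a,T,b);print("cap",a,na,b,nb,c,e,"reproj",proj(S,c),proj(T,c))
s,e=tri(S,(237.5,119.0),T,(132.8,185.1)); print("stem top",s,e)
# block top quad in both views -> corners
for n,im,(x,y,w,h),lo,hi in (("S",S,(215,118,45,28),36,62),("T",T,(112,165,55,50),75,110)):
    f=cv2.medianBlur(im["frame"],3)[y:y+h,x:x+w]; print(n,f[h//2,::4].tolist()[:12])
# bell shoulder annulus centre & barrel dark ellipse top view for tilt/position check: depth
for n,im,u in (("S",S,a),("T",T,b)): print("depth cap",n,dep(im,u).round(4))
for u in((215.,240),(224,240),(233,240)): print("bell side depth",dep(S,u).round(4))
# yellow gauge top
E
python3 r2.py
```

```text
cap [222.73690078 210.63322185] 29 [262.98893046 213.64686623] 33 [ 0.4971404  -0.03131039  0.08980642] 0.001995351059027376 reproj [222.22736517 210.74581041] [262.95925588 213.21634336]
stem top [0.56235243 0.26296687 0.13151525] 0.002557611547031497
S [[101, 97, 96], [99, 95, 94], [60, 58, 58], [60, 58, 58], [60, 58, 58], [58, 57, 57], [52, 54, 56], [60, 58, 58], [60, 58, 58], [59, 58, 57], [85, 82, 80], [96, 92, 91]]
T [[124, 120, 120], [123, 118, 118], [99, 96, 98], [98, 96, 97], [99, 96, 98], [100, 97, 98], [73, 77, 83], [100, 98, 99], [102, 99, 100], [102, 99, 101], [102, 99, 101], [68, 65, 68]]
depth cap S [ 0.498  -0.0331  0.0915]
depth cap T [ 0.4961 -0.0314  0.09  ]
bell side depth [ 0.4788 -0.0476  0.0293]
bell side depth [ 0.496  -0.058   0.0374]
bell side depth [ 0.514  -0.0531  0.0297]
```

The cap's top measures 90 mm high (the text gives 91) at (0.497, -0.031). The stem's top measures 131.5 mm (text 134) at (0.562, 0.263). The tray's centre is at (0.4826, -0.0193). Each pair of rays misses by 2 to 2.6 mm, close to the 2 mm calibration error. I'll check the stem against the block's corners, then approach and grasp.

```bash
python3 - <<'E'
from h import *
from bench import *
S=load("side0.npz");T=load("top0.npz")
c=[np.array([(x-400)/5+100-.5,y/5+145-.5]) for x,y in((515,121),(687,137),(664,311),(490,297))]
P=np.array([on_z(T,u,.1) for u in c]);print("block T",P.mean(0),np.linalg.norm(P-np.roll(P,1,0),axis=1))
c=[np.array([(x-400)/5+195-.5,y/5+110-.5]) for x,y in((535,71),(694,71),(697,150),(533,150))]
P=np.array([on_z(S,u,.1) for u in c]);print("block S",P.mean(0),np.linalg.norm(P-np.roll(P,1,0),axis=1))
r=2**-.5
for q in([0,r,r,0],[0,r,-r,0],[0,1,0,0]):
    for p in((.497,-.031,.20),(.562,.263,.3)): print(q,inverse_kinematics(p,q))
E
```

```text
block T [0.56083302 0.2610636  0.1       ] [0.08430771 0.08333962 0.0826436  0.08310761]
block S [0.56230974 0.25755684 0.1       ] [0.08280002 0.08389727 0.08284864 0.08059927]
[0, 0.7071067811865476, 0.7071067811865476, 0] [-1.30624478e-01 -1.82639015e-01  1.49023841e+00 -4.44089210e-16
  1.83399326e+00 -1.30624478e-01]
[0, 0.7071067811865476, 0.7071067811865476, 0] [ 3.82875642e-01  1.99201434e-01  9.26660035e-01 -4.44089210e-16
  2.01573118e+00  3.82875642e-01]
[0, 0.7071067811865476, -0.7071067811865476, 0] None
[0, 0.7071067811865476, -0.7071067811865476, 0] None
[0, 1, 0, 0] [-1.30624478e-01 -1.82639015e-01  1.49023841e+00 -4.44089210e-16
  1.83399326e+00  1.44017185e+00]
[0, 1, 0, 0] [ 3.82875642e-01  1.99201434e-01  9.26660035e-01 -4.44089210e-16
  2.01573118e+00  1.95367197e+00]
```

The block centre from both views is (0.5615, 0.2593±0.002), which agrees with the stem, so I'll use (0.5618, 0.261). Now the grasp, with the jaws along x.

```bash
python3 - <<'E'
from bench import *
import cv2,numpy as np
r=2**-.5;q=[0,r,r,0]
move_to([.497,-.031,.20],q); s=state();print(s["time"],s["ee_pos"],s["ft_force"])
move_l([.497,-.031,.060],.12); s=state();print(s["time"],s["ee_pos"],s["ft_force"])
im=get_image("side");cv2.imwrite("pics/pre.png",im["frame"])
close(); s=state();print(s["time"],s["ee_pos"],s["ft_force"],s["finger_gap"])
im=get_image("side");cv2.imwrite("pics/grip.png",im["frame"])
a=[cv2.imread(f"pics/{n}.png")[130:290,150:310] for n in("pre","grip")]
cv2.imwrite("pics/pg.png",cv2.resize(np.hstack(a),None,fx=2.5,fy=2.5))
E
```

```text
2.325 [ 0.49703121 -0.03174404  0.19993236] [ 0.48098979 -0.44901784  0.68924454]
3.6417 [ 0.49758911 -0.03107298  0.06101062] [-0.19347353 -0.21458079  0.69101042]
4.675 [ 0.49688373 -0.03098415  0.05996197] [-1.7233219   0.35265619  0.28020128] 0.027882381725741995
```

View pics/pg.png

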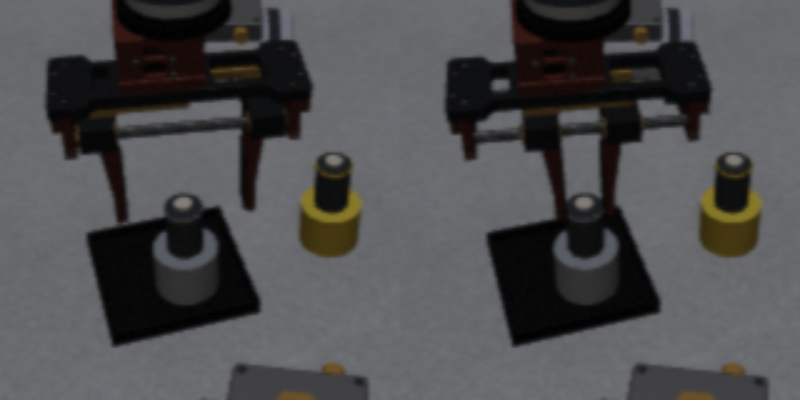

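The fingers look as if they sit behind the barrel, and the gap is 27.9 mm where 30 is expected, so this may be an off-centre chord grip. I'll project the tips into the pictures to check.

```bash
python3 - <<'E'
from bench import *
from h import *
S=load("side0.npz");T=load("top0.npz")
for z in(.052,.1): print([ (proj(S,np.array([.497+d,-.031,z]))-[150,130])*2.5 for d in(-.044,.044)])
print(state()["finger_gap"])
t=get_image("top"); cv2.imwrite("pics/t1.png",cv2.resize(np.clip(t["frame"][170:260,200:320]*1.5,0,255).astype(np.uint8),None,fx=6,fy=6,interpolation=cv2.INTER_NEAREST))
s=get_image("side"); cv2.imwrite("pics/s1.png",cv2.resize(np.clip(s["frame"][170:260,180:280]*2,0,255).astype(np.uint8),None,fx=6,fy=6,interpolation=cv2.INTER_NEAREST))
for u in((150+122/2.5,130+205/2.5),):pass
for v in range(196,222,3): print(v,[dep(s,(u,v)).round(3).tolist() for u in(215,223,232)])
E
```

```text
[array([126.63719508, 243.13063561]), array([237.29266483, 232.00619439])]
[array([121.59678833, 196.99566763]), array([237.03509273, 186.13183657])]
0.027610592493347068
196 [[0.485, -0.042, 0.136], [0.509, 0.13, -0.004], [0.516, -0.045, 0.135]]
199 [[0.485, -0.043, 0.13], [0.508, 0.114, -0.001], [0.515, -0.045, 0.128]]
202 [[0.484, -0.043, 0.123], [0.507, 0.103, -0.0], [0.515, -0.043, 0.119]]
205 [[0.484, -0.044, 0.116], [0.506, 0.092, -0.0], [0.516, -0.039, 0.109]]
208 [[0.483, -0.043, 0.108], [0.5, -0.019, 0.086], [0.515, -0.041, 0.103]]
211 [[0.483, -0.043, 0.101], [0.499, -0.032, 0.089], [0.515, -0.043, 0.097]]
214 [[0.483, -0.043, 0.094], [0.498, -0.038, 0.087], [0.515, -0.042, 0.089]]
217 [[0.482, -0.044, 0.087], [0.497, -0.045, 0.086], [0.522, 0.042, 0.005]]
220 [[0.484, 0.038, 0.004], [0.497, -0.047, 0.08], [0.521, 0.034, 0.003]]
```

View pics/s1.png

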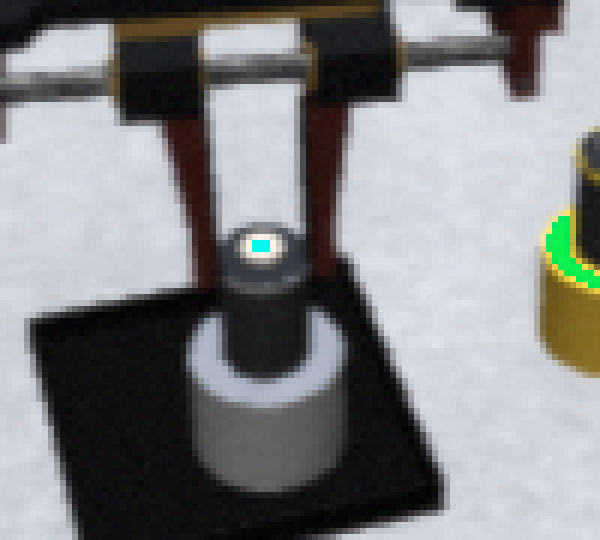

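View pics/t1.png

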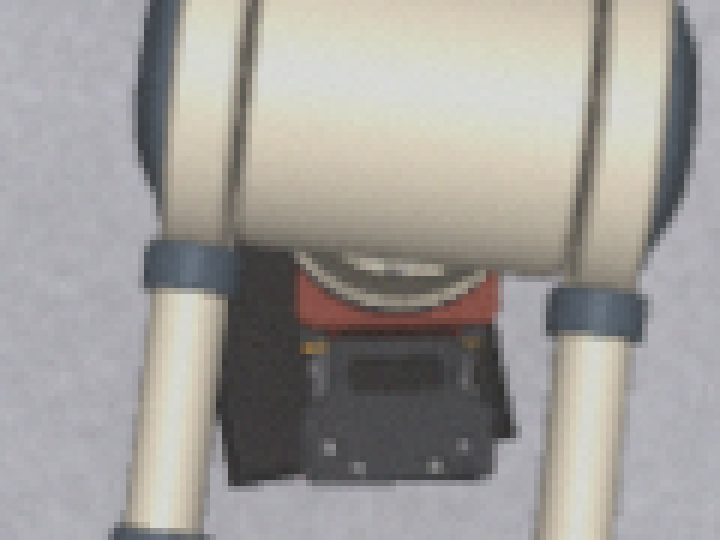

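The depth readings show the fingers ending at z ≈ 0.085 m. Reported TCP less 8 mm should put the tips at 0.052 m, so they really stand about 3 cm higher and only pinch the barrel's rounded top edge. I'll open, then measure where the tips really are before going lower.

```bash
python3 - <<'E'
import bench
print([n for n in dir(bench) if not n.startswith('_')], getattr(bench,"tcp_to_tips",None))
from bench import *
from h import *
gripper_open(); p=state(); print(p["ee_pos"],p["ee_rot"],p["ft_force"],p["finger_gap"],p["time"])
s=get_image("side"); np.savez("s2.npz",**s)
# finger columns: list depth points down each finger
for u0,u1 in((190,206),(244,256)):
    for v in range(176,226,2):
        P=[dep(s,(u,v)) for u in range(u0,u1)]
        P=[x for x in P if -.07<x[1]<.0 and x[2]>.03]
        if P: P=np.array(P);print(v,len(P),P.mean(0).round(4))
cv2.imwrite("pics/s2.png",cv2.resize(np.clip(s["frame"][130:260,170:290]*2.,0,255).astype(np.uint8),None,fx=4.5,fy=4.5,interpolation=cv2.INTER_NEAREST))
E
```

```text
['IKError', 'close', 'get_image', 'gripper_open', 'hold', 'inverse_kinematics', 'job_done', 'move_l', 'move_to', 'movej', 'state', 'tcp_to_tips'] 0.008
[ 0.49701118 -0.0309947   0.06001218] [1.85158587e-05 7.07106762e-01 7.07106800e-01 9.75440041e-06] [ 0.0016379   0.17890964 -0.59985831] 0.0874028278177772 5.8583
176 7 [ 0.4502 -0.0515  0.191 ]
178 6 [ 0.4493 -0.0513  0.1868]
180 7 [ 0.4498 -0.0597  0.1886]
182 16 [ 0.457  -0.0617  0.1852]
184 16 [ 0.4567 -0.0629  0.182 ]
186 8 [ 0.4497 -0.0649  0.18  ]
188 7 [ 0.4501 -0.0621  0.1735]
190 9 [ 0.4496 -0.0586  0.1666]
192 9 [ 0.4485 -0.0423  0.1497]
194 7 [ 0.4498 -0.043   0.1456]
196 8 [ 0.4503 -0.0417  0.1398]
198 8 [ 0.4499 -0.0433  0.1366]
200 7 [ 0.4504 -0.0432  0.1318]
202 7 [ 0.45   -0.0433  0.1272]
204 6 [ 0.4505 -0.0439  0.1229]
206 6 [ 0.4518 -0.0409  0.1155]
208 6 [ 0.4515 -0.0435  0.1128]
210 5 [ 0.452  -0.0438  0.1082]
212 5 [ 0.4516 -0.0439  0.1034]
214 5 [ 0.4512 -0.043   0.0977]
216 4 [ 0.4517 -0.0437  0.0932]
218 5 [ 0.4522 -0.0436  0.0881]
176 9 [ 0.5484 -0.057   0.1848]
178 12 [ 0.545  -0.0624  0.1848]
180 12 [ 0.545  -0.0631  0.1811]
182 9 [ 0.5482 -0.0591  0.1736]
184 9 [ 0.5485 -0.0573  0.1678]
186 10 [ 0.5499 -0.0428  0.1524]
188 9 [ 0.5492 -0.0414  0.1469]
190 9 [ 0.5492 -0.0419  0.1426]
192 9 [ 0.5493 -0.0415  0.1376]
194 8 [ 0.5483 -0.0418  0.1333]
196 8 [ 0.5483 -0.042   0.1287]
198 8 [ 0.5484 -0.0413  0.1234]
200 7 [ 0.5475 -0.0413  0.1187]
202 7 [ 0.5476 -0.0411  0.1136]
204 6 [ 0.5468 -0.0401  0.108 ]
206 6 [ 0.5467 -0.0403  0.1032]
208 6 [ 0.5468 -0.0402  0.0981]
210 5 [ 0.5473 -0.043   0.0955]
212 5 [ 0.5473 -0.0437  0.091 ]
214 3 [ 0.5491 -0.0445  0.0864]
```

View pics/s2.png

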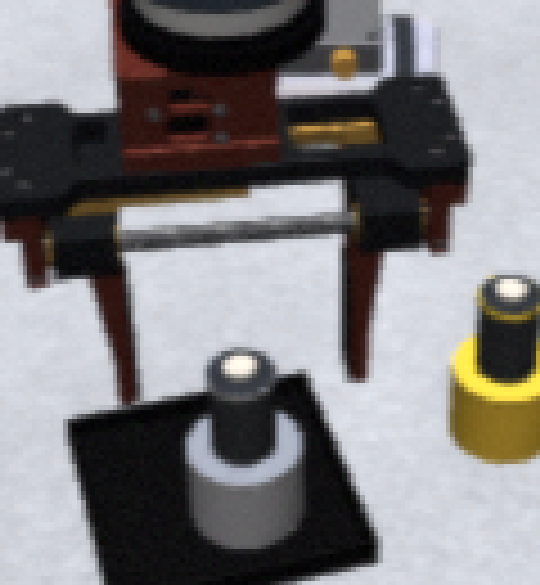

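The tips are at z ≈ 0.084-0.086 and the knuckle bottoms at ≈ 0.165. The whole gripper therefore stands about 32 mm higher than the reported TCP implies, while x and y agree within 3 mm. I'll lower in steps using the measured offset, and recheck where the gauge stands.

```bash
python3 - <<'E'
from bench import *
from m import *
s=load("s2.npz"); a,n=cap(s,217,206,12,10,0); print(a,n,on_z(s,a,.091))
def tips(s):
    out=[]
    for u0,u1 in((186,212),(238,262)):
        best=None
        for v in range(176,250):
            P=[dep(s,(u,v)) for u in range(u0,u1)]; P=[x for x in P if -.06<x[1]<-.03 and .04<x[2]<.2 and abs(abs(x[0]-.497)-.048)<.012]
            if len(P)>=3: best=(v,np.mean(P,0).round(4))
        out.append(best)
    return out
print(tips(s))
for z in(.042,.030):
    move_l([.497,-.031,z],.08); p=state();print(p["time"],p["ee_pos"],p["ft_force"])
    s=get_image("side"); print(tips(s))
cv2.imwrite("pics/s3.png",cv2.resize(np.clip(s["frame"][130:260,170:290]*2.,0,255).astype(np.uint8),None,fx=4.5,fy=4.5,interpolation=cv2.INTER_NEAREST))
E
```

```text
[222.72903885 210.63292434] 29 [ 0.49804819 -0.03249031  0.091     ]
[(219, array([ 0.4502, -0.044 ,  0.0861])), (214, array([ 0.5491, -0.0445,  0.0864]))]
6.2833 [ 0.49625376 -0.03090921  0.04077697] [0.19219226 0.47320035 0.39499929]
[(226, array([ 0.4505, -0.0434,  0.0674])), (221, array([ 0.5474, -0.0429,  0.0669]))]
6.6333 [ 0.4964391  -0.03095342  0.02909882] [-0.39795099  0.31471648  0.19010567]
[(230, array([ 0.4516, -0.0434,  0.0567])), (225, array([ 0.5473, -0.044 ,  0.0573]))]
```

View pics/s3.png

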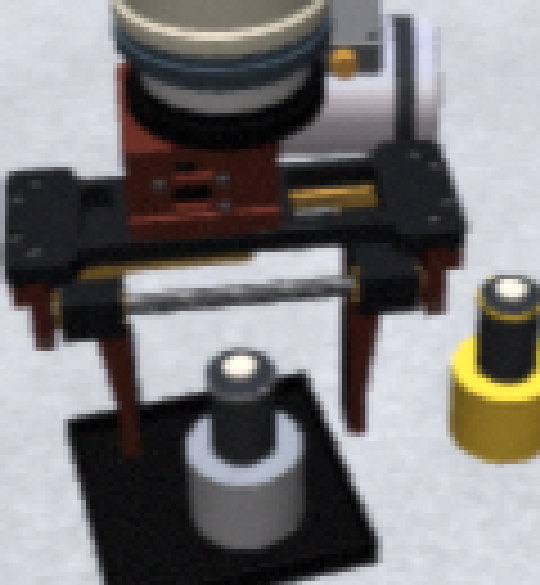

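The tips are now at z ≈ 0.055, alongside the barrel and clear above the bell's shoulder (0.045). Closing, lifting a little, and checking the result.

```bash
python3 - <<'E'
from bench import *
from m import *
p=state();print(p["ee_pos"],p["ft_force"])
close(); p=state();print(p["time"],p["ee_pos"],p["ft_force"],p["finger_gap"])
x,y,z=p["ee_pos"]
move_l([x,y,z+.04],.08); hold(.2); p=state();print(p["time"],p["ee_pos"],p["ft_force"],p["finger_gap"])
s=get_image("side");np.savez("s4.npz",**s)
cv2.imwrite("pics/s4.png",cv2.resize(np.clip(s["frame"][130:260,170:290]*2.,0,255).astype(np.uint8),None,fx=4.5,fy=4.5,interpolation=cv2.INTER_NEAREST))
E
```

```text
[ 0.49673958 -0.0309742   0.02958995] [ 0.42545836 -1.11255812  0.56920285]
7.6083 [ 0.49692424 -0.03099114  0.02996209] [-0.66085573  0.41664525  0.35627012] 0.029605274083548815
8.4583 [ 0.49650534 -0.03096733  0.06925042] [ 0.30179876 -0.35371846 -2.36594673] 0.029330510578494163
```

View pics/s4.png

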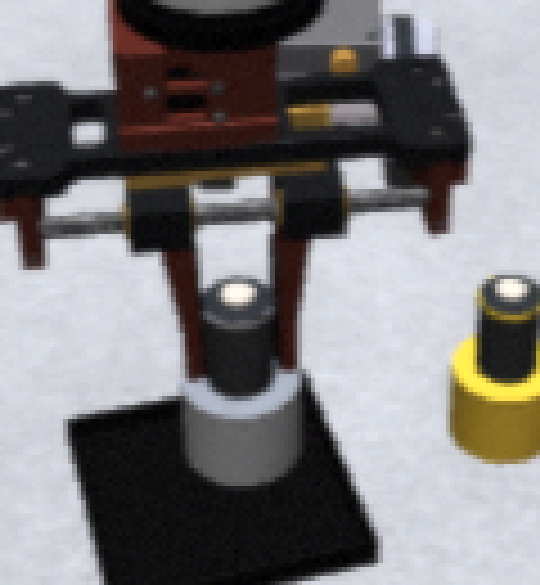

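The gauge is gripped upright, with a gap of 29.3 mm and about 2.3 N of weight. Seated in the tray it gave grip height = reported TCP z + 38 mm, so home is expected near TCP z = 0.126. I'll go above the stem and check alignment by camera.

```bash
python3 - <<'E'
from bench import *
from m import *
x,y,z=state()["ee_pos"]
move_l([.4969,-.031,.21],.15)
move_l([.562,.261,.21],.2); hold(.3); p=state();print(p["time"],p["ee_pos"],p["ft_force"],p["finger_gap"])
s=get_image("side");t=get_image("top");np.savez("s5.npz",**s);np.savez("t5.npz",**t)
cv2.imwrite("pics/s5.png",np.hstack([cv2.resize(np.clip(i["frame"][a:a+130,b:b+130]*2.,0,255).astype(np.uint8),None,fx=3,fy=3,interpolation=cv2.INTER_NEAREST) for i,a,b in((s,50,175),(t,120,80))]))
E
```

```text
11.5417 [0.56207443 0.26057264 0.21017478] [-0.34738597 -0.21793362 -2.3987051 ] 0.029480034744401234
```

View pics/s5.png

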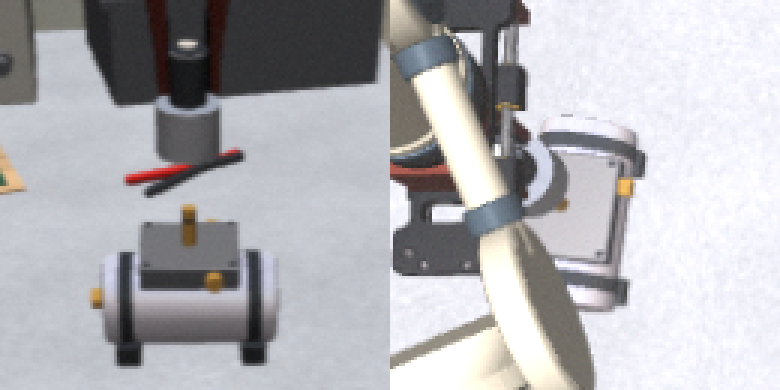

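The side view shows the cap at about (237,65), with the gauge hanging over the stem at (237.5,119). I'll turn that into a position with depth and a plane ray to check the offset from the stem.

```bash
python3 - <<'E'
from m import *
s=load("s5.npz");T=load("top0.npz");S=load("side0.npz")
a,n=cap(s,230,60,14,9,0); print(a,n,on_z(s,a,.271),dep(s,a))
# bell side surface, depth
for v in(94,98):
    P=np.array([dep(s,(u,v)) for u in range(228,248)]); 
    P=P[(P[:,1]<.3)&(P[:,1]>.15)]; A=np.c_[2*P[:,:2],np.ones(len(P))]; c=np.linalg.lstsq(A,(P[:,:2]**2).sum(1),rcond=None)[0]
    print("bell circle",v,len(P),c[:2],np.sqrt(c[2]+c[:2]@c[:2]),P[:,2].mean(),"nearest",P[:,1].min(), P[:,0].min(),P[:,0].max())
for v in range(96,108): print(v,dep(s,(237,v)).round(4))
print("stem from S plane .134",on_z(S,(237.5,119.0),.134),"stem T",on_z(T,(132.8,185.1),.134))
E
```

```text
[237.01754386  64.16631579] 15 [0.56409933 0.25695506 0.271     ] [0.56423183 0.25809642 0.27061154]
bell circle 94 20 [0.56435942 0.25752176] 0.023507277816780463 0.20785452694550544 nearest 0.23252566566708044 0.5406468398023717 0.5849559439891716
bell circle 98 19 [0.56448358 0.25843853] 0.02446065473362975 0.19804674140059195 nearest 0.23219049797936386 0.5406364388048425 0.5852296946332439
96 [0.5603 0.2354 0.2046]
97 [0.5601 0.234  0.2027]
98 [0.5601 0.2344 0.2001]
99 [0.56   0.2345 0.1975]
100 [0.5598 0.2329 0.1958]
101 [0.5598 0.2328 0.1933]
102 [0.5599 0.2343 0.1902]
103 [0.5601 0.2363 0.1868]
104 [0.56   0.2365 0.1842]
105 [0.6027 0.611  0.0087]
106 [0.6014 0.6001 0.01  ]
107 [0.6007 0.5949 0.0087]
stem from S plane .134 [0.56310146 0.25851817 0.134     ] stem T [0.56056748 0.26222979 0.134     ]
```

In the same camera the gauge is within about 2 mm of the stem, and the rim is at z = 0.184, as the offset predicts. Pressing down in steps while watching the force.

```bash
python3 - <<'E'
from bench import *
from m import *
X,Y=.561,.2615
move_l([X,Y,.166],.1); hold(.1); p=state();print(p["time"],p["ee_pos"],p["ft_force"])
z=.166
while z>.112:
    z-=.003 if z>.130 else .0015
    move_l([X,Y,z],.03); p=state();f=p["ft_force"][2]
    print(round(p["time"],2),round(z,4),p["ee_pos"].round(4),p["ft_force"].round(1),round(p["finger_gap"],4))
    if f>26: break
hold(.3); p=state();print(p["time"],p["ee_pos"],p["ft_force"])
s=get_image("side");np.savez("s6.npz",**s)
cv2.imwrite("pics/s6.png",cv2.resize(np.clip(s["frame"][80:190,185:295]*2.,0,255).astype(np.uint8),None,fx=5,fy=5,interpolation=cv2.INTER_NEAREST))
E
```

```text
12.3333 [0.56142259 0.26168348 0.16722367] [ 0.61594884  0.30425999 -2.58985042]
12.58 0.163 [0.5611 0.2615 0.1631] [-0.4 -0.  -2.6] 0.0297
12.83 0.16 [0.5609 0.2614 0.1596] [ 0.2 -0.4 -1.5] 0.0294
13.08 0.157 [0.5609 0.2615 0.1566] [-0.   0.3 -2.1] 0.0297
13.33 0.154 [0.5609 0.2614 0.1536] [-0.6  0.1 -1.9] 0.029
13.58 0.151 [0.5612 0.2616 0.1512] [ 0.5 -0.1 -0.1] 0.0291
13.83 0.148 [0.5612 0.2616 0.1484] [0.8 0.3 2.1] 0.0297
14.08 0.145 [0.5612 0.2616 0.1454] [0.7 0.5 2.4] 0.03
14.33 0.142 [0.5612 0.2616 0.1424] [0.6 0.9 4.7] 0.0296
14.58 0.139 [0.5612 0.2616 0.1395] [-0.1  0.2  5.6] 0.0297
14.83 0.136 [0.5612 0.2616 0.1365] [-0.5 -0.4  5. ] 0.0294
15.08 0.133 [0.5612 0.2616 0.1335] [ 0.2 -0.2  4. ] 0.0295
15.33 0.13 [0.5612 0.2616 0.1305] [0.4 0.1 5.8] 0.0295
15.58 0.1285 [0.5612 0.2616 0.1291] [-0.4 -0.4  5.5] 0.0296
15.83 0.127 [0.5612 0.2616 0.1277] [-0.4  0.3  5.8] 0.0297
16.08 0.1255 [0.5612 0.2616 0.1262] [0.1 0.7 5.5] 0.0296
16.33 0.124 [0.5611 0.2617 0.1258] [-1.8 -0.5 10. ] 0.0297
16.58 0.1225 [0.5612 0.2617 0.1257] [-4.6 -1.1 14.5] 0.0294
16.83 0.121 [0.5612 0.2617 0.1257] [-5.8 -1.7 19.7] 0.0293
17.08 0.1195 [0.5612 0.2618 0.1256] [-7.7 -2.7 23.6] 0.0298
17.33 0.118 [0.5613 0.2619 0.1256] [-9.3 -4.4 29.4] 0.0293
17.6333 [0.56127236 0.26186357 0.12558738] [-10.16615668  -3.73223893  28.50237349]
```

View pics/s6.png

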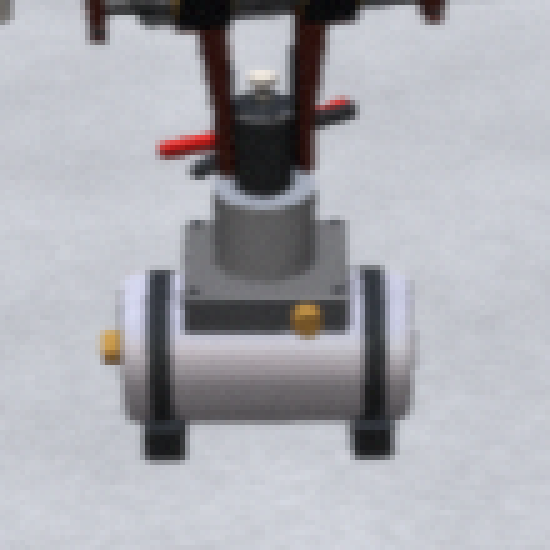

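The gauge is home: it stopped hard at TCP z = 0.1256 as predicted, with the bell on the block, upright and the rod cap raised. I'll hold, measure the rod, lift off and return it to just above the tray.

```bash
python3 - <<'E'
from bench import *
from m import *
s=load("s6.npz"); a,n=cap(s,230,90,16,9,0)
o,d=ray(s,a); t=(.2595-o[1])/d[1]; print("cap",a,n,"z at y=.2595:",(o+t*d).round(4),"rest would be .187", dep(s,a).round(4))
hold(1.0); p=state();print(p["time"],p["ee_pos"],p["ft_force"])
move_l([.561,.2615,.21],.1); hold(.1)
move_l([.486,-.022,.21],.2)
move_l([.486,-.022,.06],.12); hold(.3); p=state();print(p["time"],p["ee_pos"],p["ft_force"],p["finger_gap"])
s=get_image("side");np.savez("s7.npz",**s)
cv2.imwrite("pics/s7.png",cv2.resize(np.clip(s["frame"][150:270,170:290]*2.,0,255).astype(np.uint8),None,fx=4.5,fy=4.5,interpolation=cv2.INTER_NEAREST))
E
```

```text
cap [236.51258333  93.03208333] 90 z at y=.2595: [0.562  0.2595 0.2016] rest would be .187 [ 6.159e-01  7.357e-01 -5.000e-04]
18.6833 [0.56128434 0.2618465  0.12559192] [-9.13063352 -4.75852663 28.89877472]
23.1667 [ 0.48618461 -0.02202099  0.06035185] [-0.57609539 -0.54634338 -2.61218899] 0.03001058006358418
```

View pics/s7.png

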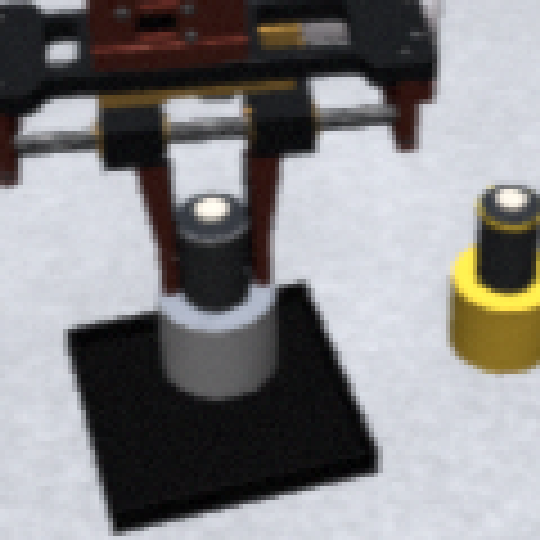

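The cap mask there picked up bench (90 px), so that rod figure is invalid and I'll redo it with a tighter window. The gauge now hangs upright over the tray with its rod back in. Lowering and releasing next.

```bash
python3 - <<'E'
from bench import *
from m import *
s=load("s6.npz"); a,n=cap(s,234,93,7,6,0)
o,d=ray(s,a); t=(.2595-o[1])/d[1]; print("cap out",a,n,(o+t*d).round(4),"depth",dep(s,a).round(4))
X,Y=.486,-.022
move_l([X,Y,.036],.08)
z=.036
while z>.024:
    z-=.0015; move_l([X,Y,z],.03); p=state();print(round(z,4),p["ee_pos"].round(4),p["ft_force"].round(1))
    if p["ft_force"][2]>2: break
gripper_open(); hold(.2); p=state();print(p["time"],p["ee_pos"],p["ft_force"],p["finger_gap"])
s=get_image("side");np.savez("s8.npz",**s)
cv2.imwrite("pics/s8.png",cv2.resize(np.clip(s["frame"][150:270,170:290]*2.,0,255).astype(np.uint8),None,fx=4.5,fy=4.5,interpolation=cv2.INTER_NEAREST))
E
```

```text
cap out [236.85701357  94.32081448] 30 [0.5628 0.2595 0.1983] depth [0.5629 0.261  0.1977]
0.0345 [ 0.4862 -0.022   0.0348] [ 0.2 -0.2 -2. ]
0.033 [ 0.486 -0.022  0.033] [-0.5  0.8 -3.1]
0.0315 [ 0.4859 -0.022   0.0314] [-0.1  0.  -2.4]
0.03 [ 0.486  -0.022   0.0299] [ 0.2  0.7 -2.1]
0.0285 [ 0.4861 -0.022   0.0298] [-4.4 -0.5  5.6]
26.125 [ 0.48600165 -0.022022    0.02849026] [-0.01982881 -0.48349873  0.04998926] 0.08793197450329068
```

View pics/s8.png

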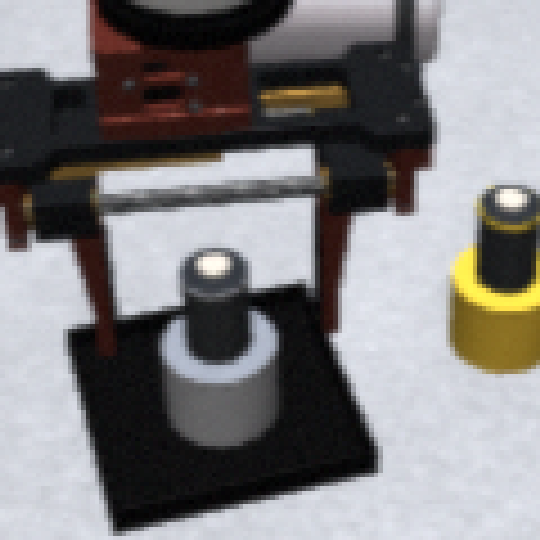

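The rod had stood about 11 mm out (cap at 0.198 against 0.187 at rest). The gauge stands free and upright in the tray, fingers clear. I'll retract, check from both views and hand in.

```bash
python3 - <<'E'
from bench import *
from m import *
move_l([.486,-.022,.22],.12)
move_to([.35,-.35,.25],[0,2**-.5,2**-.5,0]); hold(.2); p=state();print(p["time"],p["ee_pos"],p["ft_force"])
s=get_image("side");t=get_image("top");np.savez("s9.npz",**s);np.savez("t9.npz",**t)
cv2.imwrite("pics/s9.png",np.hstack([cv2.resize(np.clip(i["frame"][a:a+95,b:b+95]*1.8,0,255).astype(np.uint8),None,fx=4,fy=4,interpolation=cv2.INTER_NEAREST) for i,a,b in((s,180,170),(t,180,215))]))
for u0,v0 in((210,202),): a,n=cap(s,210,203,14,10,0)
b,nb=cap(t,250,206,24,22,0); print(a,n,b,nb,tri(s,a,t,b))
E
```

```text
29.4667 [ 0.35067778 -0.34923364  0.24994208] [0.12161753 0.35390032 0.68011234]
[215.96245561 203.91307289] 42 [259.26812952 220.28873428] 139 (array([ 0.48310975, -0.02207079,  0.1000481 ]), np.float64(0.006624593457387497))
```

View pics/s9.png

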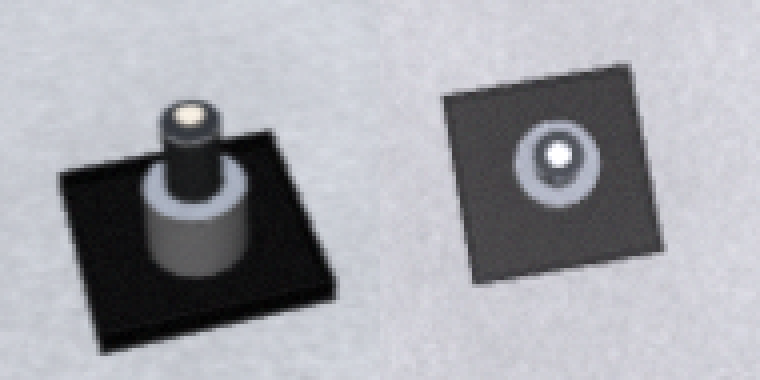

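The gauge stands upright in the middle of the tray in both views, with its cap at side (217,208) and top (254,218). My windows caught bench and bell pixels, giving a 6.6 mm ray gap, so I'll repeat with tight windows before handing in.

```bash
python3 - <<'E'
from m import *
s=load("s9.npz");t=load("t9.npz")
a,n=cap(s,213,205,9,7,0);b,nb=cap(t,251,215,8,7,0);c,e=tri(s,a,t,b);print(a,n,b,nb,c,e,"depth",dep(s,a),dep(t,b),"off tray",np.hypot(*(c[:2]-[.4826,-.0193])))
ok=abs(c[2]-.091)<.004 and e<.004
print(ok)
from bench import *
if ok: job_done(); print("handed in",state()["time"])
E
```

```text
[216.92615083 208.18374143] 30 [257.6402439  218.21013133] 12 [ 0.48695438 -0.01877174  0.08662207] 0.0016793134503091539 depth [ 0.48765377 -0.02269527  0.09012239] [ 0.48577221 -0.01877725  0.08968342] off tray 0.004386309455373219
False
```

My top window was a few pixels off: the cap is at top (259.5,218), so the blob was clipped.

```bash
python3 - <<'E'
from m import *
s=load("s9.npz");t=load("t9.npz")
a,n=cap(s,213,205,9,7,0);b,nb=cap(t,255,214,10,9,0);c,e=tri(s,a,t,b);print(a,n,b,nb,c,e,"depth",dep(s,a),dep(t,b),"off tray",np.hypot(*(c[:2]-[.4826,-.0193])))
ok=abs(c[2]-.091)<.003 and e<.004
print(ok)
from bench import *
if ok: job_done(); print("handed in",state()["time"])
E
```

```text
[216.92615083 208.18374143] 30 [259.2872469  218.20489574] 33 [ 0.48668641 -0.02252083  0.08981545] 0.00196561678523056 depth [ 0.48765377 -0.02269527  0.09012239] [ 0.48518555 -0.02249385  0.09445917] off tray 0.005203122407830334
True
the job is handed in; nothing more can be done
the job is handed in; nothing more can be done
```

I pressed the steel gauge fully home on the slim valve stem, held it there for about 1.3 s, stood it back in its tray and handed the job in. That was about 30 s into the 64 s allowed; no verdict was reported.

**At the valve:** The gauge stopped hard on the block at the predicted height, within about 2 mm of the stem, with up to 29 N at the wrist. The picture showed it upright with the rod about 11 mm out.

**At the end:** The gauge stood upright about 5 mm from the tray's middle. Its cap measured 90 mm high, against 91 mm expected with the rod in. The arm was parked clear, with no contact force.

**What disagreed or failed:**
- **Tool height:** The gripper stood about 32 mm higher than the reported tool position implied. My first close therefore only pinched the barrel's top edge. I opened, measured the fingertips with the side camera's depth and gripped again lower; the gauge had not moved.
- **Camera readings:** Three cap readings used badly placed windows and gave wrong values, so I repeated them with tighter ones.
- **Top-camera depth:** In the final check it read the cap at 94 mm, about 4 mm above the side-camera depth and the two-view result (both 90 mm).

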